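# Slide the bird bath dish onto its round pad

### The job

Slide the wide, shallow ceramic bird bath dish along the shelf until it stands in the middle of the round cork pad (not the square one). Keep it down on the shelf all the way, level and never lifted, and leave the small deep seed bowl where it is.

Things in the scene. Friction and masses are not known exactly. Their poses are not given: they have to be found in the camera images.
- bath_dish: The bird bath: a loose, round, open, shallow dish of white glazed ceramic, 34 mm tall, about 0.3 to 0.65 kg. Outside diameter 116 mm at the foot, widening straight to 140 mm at the rim; wall 6 mm thick, inner floor 7 mm above the shelf, nothing in it. It stands on the shelf and slides when its wall is pushed, from outside or from inside. Origin: centre of its underside; z is up, its yaw means nothing.
- round_pad: The place for the dish: a thin round cork pad, 165 mm in diameter, let into the shelf. It is flush (no step: things slide freely over it) and fixed. Origin: its centre, at shelf height.
- square_pad: A like cork pad, but square, 150 mm a side, also flush and fixed: not the place for the dish. Origin: its centre, at shelf height.
- seed_bowl: The seed bowl, to be left alone: a loose, round, open bowl of the same white ceramic, but small and deep: 94 mm across the rim, 60 mm across the foot, 58 mm tall, about 0.3 kg. Origin: centre of its underside; z is up.
Things that resemble listed ones, but are neither listed nor needed, are in the scene too. Leave any pink or purple look-alike of the bath_dish alone.

How it is judged:
At the end, for the whole second after the job is handed in: The bath dish stands still and level (within 0.1 rad) on the shelf, its centre within 18 mm of the centre of the round pad, and the seed bowl is within 20 mm of where it started (horizontal distance between bath_dish and round_pad below 0.018 m and height (world z) of bath_dish below 0.006 m and angle between bath_dish's own z axis and vertical below 0.1 rad and linear speed of bath_dish below 0.01 m/s and distance of seed_bowl from where it was at the start of the episode below 0.02 m); the robot touches nothing.
It fails at once if the dish is lifted: its underside's centre rises more than 12 mm above the shelf (height (world z) of bath_dish above 0.012 m).
It fails at once if the dish is tipped by more than 0.3 rad (17 degrees) (angle between bath_dish's own z axis and vertical above 0.3 rad).
It fails at once if the seed bowl is moved more than 20 mm (distance of seed_bowl from where it was at the start of the episode above 0.02 m).
It also fails if it takes over 43 s, if anything falls off the work surface, if the arm or the gripper's body presses on something with over 40 N, if the wrist force passes 120 N, or if a joint passes its speed limit or range.

### The arm

A 6-joint arm with a two-finger parallel gripper is mounted at the origin on the work surface. World frame = base frame: x ahead of the robot, y to its left, z up, the work surface at z = 0. Lengths are in m, angles in rad, forces in N, time in s.
With the tool pointing down it reaches from about 0.275 to 1 m from the base axis. Payload 8.4 kg.
Tool frame: the origin (TCP) lies midway between the tips of the shut fingers; the grasp point (between the pads) lies arm.grip_depth behind it (arm.grip_depth is the distance from the TCP to the grasp point, in m); z points along the fingers, y is the line along which they close (so a half turn about z gives the same grasp; the last joint's range is limited). The gripper opens to 85 mm and grips with 20 to 120 N. Pads are 22 mm wide; open, the fingers measure 114 mm over their backs; the gripper's body (76 mm by 85 mm) begins 54 mm behind the grasp point. The pads swing forward as they close: fully open they stand 13 mm farther back than shut.
Start: joints at [-1.105, 0.353, 1.633, -0, 1.155, -0.002], TCP at [0.282, -0.558, 0.231] pointing down, gripper open.
Joint ranges: [-2.63, 2.63], [-0.92, 2.1], [0.06, 2.66], [-1.3, 4.44], [0, 2.69], [-3.02, 3.02]. Speed limits (rad/s): [2.22, 2.22, 2.79, 3.14, 3.14, 3.14].

### API

Orientations are given as a rotation vector (axis times angle).
In Python, from workcell import arm gives the robot as it stands. Calls block until the motion is done:
- arm.move_to(position, orientation): joint-space move of the TCP to a pose.
- arm.line_to(position, orientation=None, velocity=0.15): straight line of the TCP; orientation=None keeps the orientation; velocity is the mean speed in m/s.
- arm.goto_joints(angles): joint-space move.
- arm.grip(opening): finger opening in m; the grip force is fixed at half the most; returns when the fingers have stopped.
- arm.dwell(seconds).
- arm.solve_ik(position, orientation): joint angles nearest the present ones, or None.
- arm.read_camera(name): name is "scene" or "top" or "wrist"; returns (picture, depth): 480x640x3 uint8, red, green, blue; 480x640 float32, m along the optical axis (not along the pixel's ray), 0 where there is no reading.
- arm.camera_params(name): a dict with "fov_y" (degrees; the focal length in pixels is half the picture's height over the tangent of half this angle, whatever the lens; pixels are square), "cx", "cy" (the principal point, pixels), "R" (3x3) and "t" (3): a world point X has camera coordinates R X + t. Camera axes: x right, y down, z forward; pixel columns grow to the right and rows downward; lengths in m; the calibration is good to about 2 mm. The wrist camera is an equidistant fisheye: a pixel r from the principal point sees the ray r / f radians off the axis. A picture is of the moment at which its call begins: read the wrist's pose just before it. camera_params takes no time and is no camera call; for the wrist camera it gives the pose at the moment of the call.
A pose or a line that the arm cannot do raises arm.MotionError and nothing moves.
- arm.close_job(): hands the job in; it is judged then, once.
Trained networks look in the newest picture that a camera, given by its name, has taken for a name from the list of things; names that differ only in an ending like _2 or _b are one class to them, and where a whole thing is asked for, a point or a joint stands for the part that bears it (a point fixed in the world has none). Each returns a list of dicts, best first, with "conf" (0 to 1); they miss things now and then, are a little off and sometimes report something else, mostly with a low value. They report only what shows in the picture. A call takes as long as a camera call. They do not tell look-alikes from the thing itself.
- arm.search_frame(name, camera): "rect" ([left, top, width, height] in pixels, round what is visible of it).
- arm.masks_of(name, camera): "mask" (480x640 bool, what is visible of it) and "rect" ([left, top, width, height] in pixels, round what is visible of it).
Readings, each from a call of its own:
- arm.get_time_s(): time.
- arm.get_q(): joint angles.
- arm.get_qd(): joint speeds.
- arm.get_tau(): joint torques, N m.
- arm.get_ee_pos(): TCP position.
- arm.get_tool_rot(): TCP orientation.
- arm.get_wrist_force(): force on the tool from outside, world axes, zero at the start.
- arm.get_moment(): the same for the moment, N m.
- arm.get_grip_width(): finger opening in m.
- arm.get_gripper_force(): force on a finger pad.
Only numpy, scipy, OpenCV 4.12 (cv2) and the standard library are available. Lean on these libraries where they do the work, as an engineer would, in place of code of your own. Each camera call takes 0.05 s, during which the arm holds its last target. There are 200 camera calls.

## Working session

There is one attempt and no reset: what is moved stays moved. The work goes in short steps, each a Python script; the robot and the scene stay as the last script left them, time stands still between calls to the robot, and variables do not carry over. Pictures are saved under pics/ and viewed, at most 10 in all, crops included, and the job is handed in when it is done.

```bash
mkdir -p pics; ls
cat > h.py <<'E'
import numpy as np, cv2
from workcell import arm
def unproj(name,us,vs,ds,P=None):
    P=P or arm.camera_params(name); f=240/np.tan(np.radians(P["fov_y"])/2)
    c=np.stack([(us-P["cx"])/f*ds,(vs-P["cy"])/f*ds,ds],-1)
    return (c-np.array(P["t"]))@np.array(P["R"])
def maskpts(name,m,d):
    v,u=np.nonzero(m&(d>0)); return unproj(name,u.astype(float),v.astype(float),d[v,u].astype(float))
def save(n,p): cv2.imwrite("pics/"+n,p[:,:,::-1])
E
python3 - <<'E'
from h import *
for c in("top","scene"):
    p,d=arm.read_camera(c); save(c+"1.png",p)
    for n in("bath_dish","round_pad","square_pad","seed_bowl"):
        for r in arm.masks_of(n,c):
            X=maskpts(c,r["mask"],d); 
            print(c,n,round(r["conf"],2),r["rect"],"med",np.median(X,0).round(3),"lo",np.percentile(X,1,axis=0).round(3),"hi",np.percentile(X,99,axis=0).round(3))
print(arm.get_time_s(),arm.grip_depth,arm.get_tool_rot())
E
```

```text
pics
top bath_dish 0.98 [370.7, 204.2, 66.4, 64.0] med [ 0.488 -0.273  0.008] lo [ 0.421 -0.333  0.003] hi [ 0.55  -0.205  0.036]
top bath_dish 0.96 [168.3, 292.0, 68.1, 70.7] med [0.307 0.151 0.008] lo [0.245 0.082 0.003] hi [0.373 0.21  0.036]
top bath_dish 0.61 [491.5, 243.6, 66.0, 65.1] med [ 0.396 -0.515  0.008] lo [ 0.331 -0.57   0.003] hi [ 0.46  -0.441  0.036]
top bath_dish 0.56 [159.5, 149.7, 64.6, 60.8] med [0.619 0.178 0.008] lo [0.551 0.107 0.003] hi [0.678 0.235 0.035]
top round_pad 0.62 [267.8, 121.7, 73.6, 72.4] med [ 0.667 -0.066  0.   ] lo [ 0.59  -0.142 -0.004] hi [0.743 0.01  0.004]
top square_pad 0.58 [249.8, 213.9, 75.9, 70.8] med [ 0.466 -0.031  0.   ] lo [ 0.392 -0.106 -0.004] hi [0.542 0.045 0.004]
top seed_bowl 0.87 [118.7, 221.7, 51.0, 46.5] med [0.476 0.279 0.023] lo [0.43  0.222 0.002] hi [0.517 0.31  0.06 ]
scene bath_dish 0.95 [359.2, 304.5, 70.5, 65.5] med [0.605 0.168 0.01 ] lo [0.548 0.105 0.002] hi [0.68  0.234 0.037]
scene bath_dish 0.74 [229.7, 193.3, 54.7, 47.3] med [ 0.477 -0.278  0.012] lo [ 0.42  -0.334  0.003] hi [ 0.551 -0.204  0.037]
scene bath_dish 0.63 [149.1, 187.6, 55.3, 42.5] med [ 0.564 -0.47   0.012] lo [ 0.503 -0.526  0.001] hi [ 0.636 -0.394  0.037]
scene round_pad 0.64 [243.4, 277.5, 76.7, 63.5] med [ 0.67  -0.066  0.001] lo [ 0.589 -0.146 -0.003] hi [0.744 0.008 0.006]
scene square_pad 0.91 [300.1, 228.5, 88.2, 66.3] med [ 0.471 -0.03   0.001] lo [ 0.391 -0.107 -0.003] hi [0.543 0.043 0.006]
scene seed_bowl 0.85 [445.8, 282.5, 45.8, 45.3] med [0.456 0.264 0.036] lo [0.428 0.223 0.001] hi [0.519 0.309 0.061]
0.5 0.0187 [-3.05597911e+00 -7.28090573e-01  4.11868140e-05]
```

View pics/top1.png

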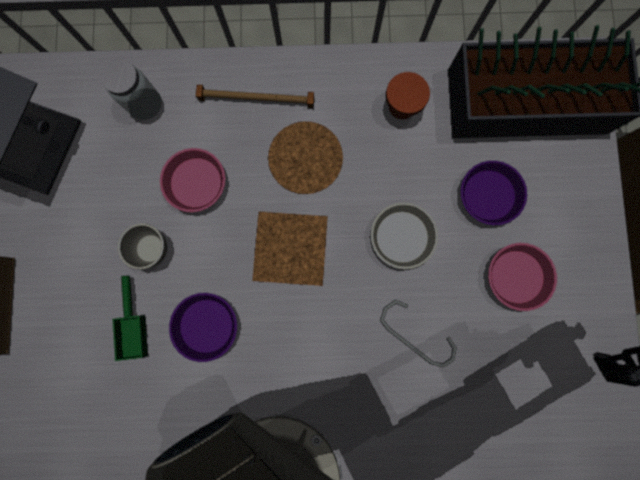

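View pics/scene1.png

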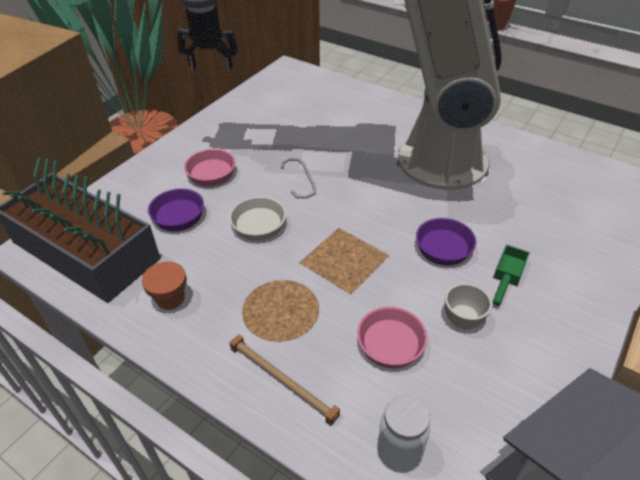

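The candidates in the top view are the white dish (403,237), pink ones at (193,180) and (521,277), and purple ones at (204,326) and (493,193). Only (403,237) is white, wide and shallow; the other white one, at (142,246), is the small deep seed bowl. The round pad is at (305,157) and the square one at (290,248). I'll confirm with a crop and refine the centres.

```bash
cat >> h.py <<'E'
def circ(X):
    A=np.c_[2*X[:,:2],np.ones(len(X))]; s=np.linalg.lstsq(A,(X[:,:2]**2).sum(1),rcond=None)[0]
    return s[:2],np.sqrt(s[2]+s[:2]@s[:2])
def locate(near):
    """dish centre from rim tops of the top-camera mask nearest to 'near' + white in colour"""
    p,d=arm.read_camera("top"); best=None
    for r in arm.masks_of("bath_dish","top"):
        m=r["mask"]; col=p[m].mean(0); X=maskpts("top",m,d)
        if np.ptp(col)<25:
            R=X[(X[:,2]>.029)&(X[:,2]<.042)]; c,rad=circ(R)
            for _ in range(3):
                e=abs(np.linalg.norm(R[:,:2]-c,axis=1)-rad); R=R[e<max(.003,1.5*np.median(e))]; c,rad=circ(R)
            print("dish",r["conf"],r["rect"],col.round(),c.round(4),"rad",rad.round(4),"med z",np.median(X[:,2]).round(4)); best=best if best is not None else c
    return p,d,best
E
python3 - <<'E'
from h import *
p,d,c=locate(None)
for r in arm.masks_of("round_pad","top"):
    ct=max(cv2.findContours(r["mask"].astype(np.uint8),0,1)[0],key=cv2.contourArea)[:,0,:].astype(float)
    P=arm.camera_params("top")
    m=r["mask"]; X=maskpts("top",m,d); print("pad mean",X.mean(0).round(4), "area-dia",2*np.sqrt(m.sum()/np.pi))
    o=np.array(P["R"]).T@-np.array(P["t"]); ray=unproj("top",ct[:,0],ct[:,1],np.ones(len(ct)))-o
    W=o+ray*(-o[2]/ray[:,2])[:,None]; print("pad contour circle",circ(W))
crop=p[100:300,240:460]; save("crop1.png",cv2.resize(crop,None,fx=2.7,fy=2.7,interpolation=2))
E
```

```text
dish 0.76 [369.8, 206.2, 67.6, 63.2] [100. 101. 100.] [ 0.4854 -0.2686] rad 0.0654 med z 0.0083
pad mean [ 6.664e-01 -6.690e-02  3.000e-04] area-dia 74.72051527969872
pad contour circle (array([ 0.66718128, -0.06680421]), np.float64(0.08209598047554911))
```

View pics/crop1.png

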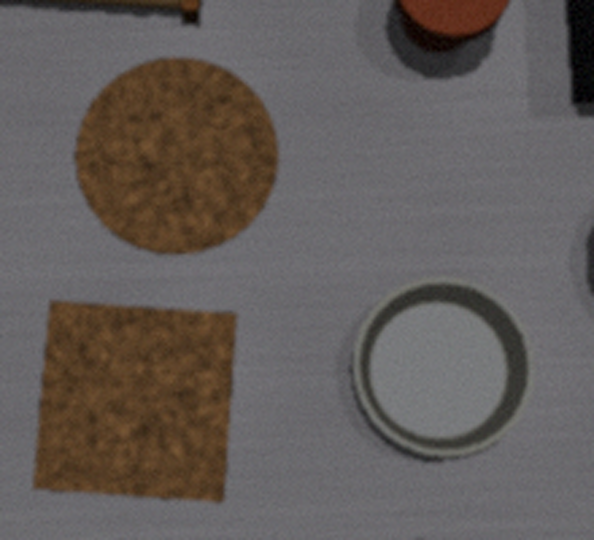

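The crop confirms it: the white, wide, shallow dish is lower right, the round pad upper left, and nothing lies between them. I'll lower the shut fingers inside the dish and tow it by its leading wall, which pushes outward and down and so can't lift it.

```bash
cat >> h.py <<'E'
from scipy.spatial.transform import Rotation as Rn
def orient(d):
    best=None; q=arm.get_q()
    for s in(1,-1):
        y=s*np.array([-d[1],d[0],0]); z=np.array([0,0,-1.]); R=Rn.from_matrix(np.c_[np.cross(y,z),y,z]).as_rotvec()
        j=arm.solve_ik([.5,-.27,.15],R)
        if j is not None and (best is None or abs(j[5])<best[0]): best=(abs(j[5]),R)
    return best[1]
Z=.013; OFF=.043
PAD=np.array([.667,-.067])
def enter(c,d,back=0.):
    R=orient(d); s=c+d*back
    arm.move_to([*s,.12],R); arm.line_to([*s,.05],velocity=.12)
    f0=np.array(arm.get_wrist_force()); arm.line_to([*s,Z],velocity=.05)
    print("entered",np.round(arm.get_ee_pos(),4),"dF",(np.array(arm.get_wrist_force())-f0).round(2)); return f0
E
python3 - <<'E'
from h import *
c=np.array([.4855,-.269]); d=(PAD-c)/np.linalg.norm(PAD-c)
arm.grip(0.0); f0=enter(c,d)
for off,v in((-.14,.08),(OFF-.012,.08),(OFF-.004,.03)):
    t=PAD+d*off; arm.line_to([*t,Z],velocity=v)
    print(np.round(arm.get_ee_pos(),4),(np.array(arm.get_wrist_force())-f0).round(2),arm.get_time_s())
t=PAD+d*(OFF-.02); arm.line_to([*t,Z],velocity=.05); arm.line_to([*t,.15],velocity=.15)
p,dd,c=locate(None); print("err",(c-PAD).round(4),arm.get_time_s()); save("top2.png",p)
E
```

```text
entered [ 0.4856 -0.2691  0.0131] dF [ 0.21 -0.16  0.35]
[ 0.5734 -0.1713  0.013 ] [-2.44 -0.22  0.63] 6.2167
[ 0.6876 -0.0441  0.013 ] [-2.88 -1.14  0.27] 8.5083
[ 0.6936 -0.0376  0.0131] [-0.36 -0.48  0.05] 8.925
dish 0.9 [309.8, 126.8, 32.5, 56.1] [68. 68. 64.] [ 0.6666 -0.075 ] rad 0.0646 med z 0.0089
err [-0.0004 -0.008 ] 10.5583
```

View pics/top2.png

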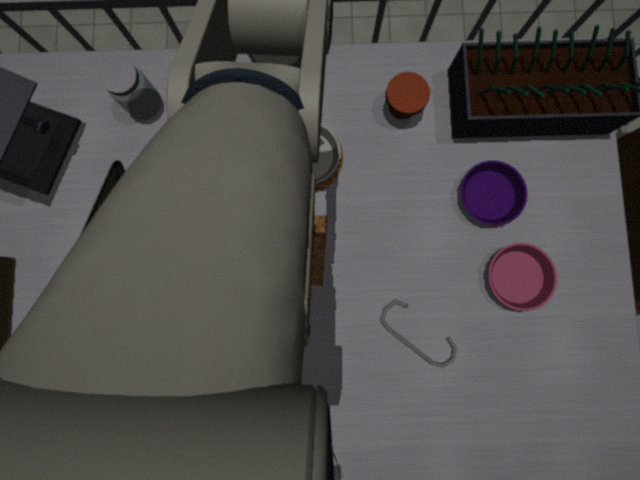

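The arm hides part of the dish, at (325,155). The partial fit puts it about 8 mm off. I'll swing the arm clear and measure again.

Run:
```python
from h import *
q=list(arm.get_q()); x=arm.get_ee_pos(); arm.line_to([x[0],x[1],.23],velocity=.2)
q=list(arm.get_q()); q[0]-=.75; arm.goto_joints(q)
p,dd,c=locate(None); print("err",(c-PAD).round(4),np.linalg.norm(c-PAD),arm.get_time_s()); save("top3.png",p)
for r in arm.masks_of("seed_bowl","top"): print(r["conf"],r["rect"])
print(arm.get_ee_pos())
```

```text
dish 0.68 [272.9, 123.1, 65.7, 63.3] [105. 105. 101.] [ 0.6672 -0.0737] rad 0.0657 med z 0.0081
err [ 0.0002 -0.0067] 0.006660469210741738 13.025
0.73 [119.0, 220.5, 49.8, 46.0]
[ 0.46539288 -0.5000964   0.22938216]
```

View pics/top3.png

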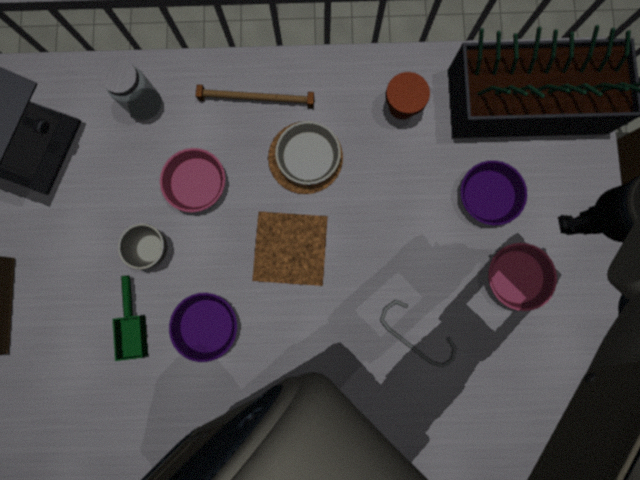

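The dish, at (308,154), stands on the round pad 7 mm off centre, and the tolerance is 18 mm. The seed bowl, at (142,246), hasn't moved and the arm is clear, so I'm handing in.

```bash
python3 -c "
from workcell import arm
print(arm.close_job(),arm.get_time_s())"
```

```text
the job is handed in; nothing more can be done
the job is handed in; nothing more can be done
```

I slid the white bird bath dish along the shelf onto the round cork pad, about 7 mm off centre by the last camera measurement (limit 18 mm), left the seed bowl where it was, and handed the job in at about 13 s; no verdict came back.

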